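# Clamp a tin on the one-handed kitchen board

### The arm

A 7-joint arm with a two-finger parallel gripper is mounted at the origin on a cart in front of the work surface, level with it; the furniture and walls round the work are solid. World frame = base frame: x ahead of the robot, y to its left, z up, the work surface at z = 0. Lengths are in mm, angles in rad, forces in N, time in s.
With the tool pointing down it reaches from about 350 to 900 mm from the base axis. Payload 7.2 kg.
Tool frame: the origin (TCP) lies midway between the tips of the shut fingers; the grasp point (between the pads) lies 19 mm behind it (ctrl.grip_point_offset is the distance from the TCP to the grasp point, in mm); z points along the fingers, y is the line along which they close (so a half turn about z gives the same grasp; the last joint's range is limited). The gripper opens to 88 mm and grips with 3 to 60 N. Pads are 20 mm wide; open, the fingers measure 115 mm over their backs; the gripper's body (75 mm by 178 mm) begins 61 mm behind the grasp point.
Start: joints at [-1.357, 0.411, -0.013, 1.596, 0.006, 1.134, -0.082], TCP at [173.813, 600.348, 222.653] pointing down, gripper open.
Joint ranges: [-2.95, 2.95], [-0.29, 1.99], [-1.47, 1.44], [0.14, 2.54], [-1.03, 4.17], [0.13, 1.85], [-2.86, 2.86]. Speed limits (rad/s): [2.39, 2.39, 3.01, 3.01, 3.14, 3.14, 3.14].

### API

Orientations are given as a 3x3 rotation matrix whose columns are the frame's x, y, z axes.
In Python, from cell import ctrl gives the robot as it stands.
- The arm moves only by the tool step_arm, never from a script. Its argument "deltas" is a list of rows, each an object with "linear": the shift along the tool's x, y, z in cm, a list of three; "delta_rot": the turn, a rotation vector about the tool's x, y, z in degrees, a list of three; "grip": the finger opening in cm, from 0 to 8.78. In form: [{"linear": [tx, ty, tz], "delta_rot": [ax, ay, az], "grip": grip}, ...]. A call has 1 to 12 rows; each row is the pose to reach, as a shift and turn from the pose commanded when the call began, along the tool's axes at that moment; what a row does not reach only later rows make up. A row lasts 1/8 s, in which the tool goes at most 62.5 mm and 10.7 degrees, less where a joint would pass 70% of its speed; a pose out of reach is approached as far as the arm can. A call with a gripper value outside its range is refused whole. The fingers move at their own pace and stop on an object; "newtons" is the grip in N (left out, the last holds). Time passes only in rows, so rows that repeat a pose let the fingers close. It gives the time, the measured TCP pose, the force, the opening and the grip force at its end, in the units of the state.
- ctrl.get_state(): the state, without advancing time (a new reading comes with each control period).
- ctrl.capture(name): name is "side" or "top" or "wrist"; returns a dict with "img" (420x560x3 uint8, blue, green, red), "camera_matrix" (3x3 intrinsics, pixels), "distortion" ([k1, k2, p1, p2, k3] as OpenCV has them; the pictures are not rectified), "eye" and "rotation" of the camera in the world. Camera axes: x right, y up, looking along -z (the intrinsics and any distortion apply to the point x, -y, -z); pixel columns grow to the right and rows downward; lengths in mm; the calibration is good to about 2 mm. A picture is of the moment at which its call begins. There is no depth.
- ctrl.close_job(): hands the job in; it is judged then, once.
Trained networks look in the newest picture that a camera, given by its name, has taken for a name from the list of things; names that differ only in an ending like _2 or _b are one class to them, and where a whole thing is asked for, a point or a joint stands for the part that bears it (a point fixed in the world has none). Each returns a list of dicts, best first, with "conf" (0 to 1); they miss things now and then, are a little off and sometimes report something else, mostly with a low value. They report only what shows in the picture. A call takes as long as a camera call. They do not tell look-alikes from the thing itself.
- ctrl.boxes_of(camera, query): "bbox" ([left, top, right, bottom] in pixels, round what is visible of it).
- ctrl.outline_of(camera, query): "region" (420x560 bool, what is visible of it) and "bbox" ([left, top, right, bottom] in pixels, round what is visible of it).
The state is a dict: "time": time; "q": joint angles; "qvel": joint speeds; "tau": joint torques, N m; "ee_pos": TCP position; "ee_rot": TCP orientation; "force": force on the tool from outside, world axes, zero at the start; "moment": the same for the moment, N m; "grip_width": finger opening in mm; "grip_force": force on a finger pad.
Only numpy, scipy, OpenCV 4.12 (cv2) and the standard library are available. Lean on these libraries where they do the work, as an engineer would, in place of code of your own. Each camera call takes 0.05 s, during which the arm holds its last target. There are 200 camera calls.

### The job

With light fingertip pushes only, clamp the tin on the board: push the sliding jaw at its tail tab until the tin sits snug between the jaw and the fixed end stop, then lock the jaw by turning its wing nut clockwise (seen from above), stroke after stroke on the wings, until it is screwed fully down and turns no further. Do not pinch or grip the jaw or the nut, do not lift or tip the tin, and leave the other things on and beside the board where they are.

Things in the scene. Friction and masses are not known exactly. Their poses are not given: they have to be found in the camera images.
- clamp_board: Wooden chopping board fixed flat on the worktop, 250 (x) x 360 (y) x 22 mm, used as a one-handed clamping board. Origin: centre of its underside; top face at z = 22 mm. The jaw slides along its +y axis towards the end stop. All heights 'over the board' below are over this top face.
- stop_face (a point): Middle of the rubber-lined face (looking to -y of the board) of the fixed wooden end stop, 18 mm over the board; the stop is 120 mm wide (board x) and 36 mm high. Same axes as the board.
- tin: Flat round food tin, 86 mm diameter (radius 43.2), 40 mm high, about 0.16 to 0.33 kg, standing loose on the board between jaw and end stop. Origin: centre of its underside.
- jaw (a joint): Travel of the wooden sliding jaw in m: 0 fully open, grows as the jaw moves along the board's +y towards the end stop. At about 0.070 the tin is snug between jaw and stop. Needs about 6 N to slide, plus the tin's friction; stays where it is left.
- push_tab (a point): Middle of the rear face (looking to -y of the board, away from the tin) of the upright tab at the jaw's tail, 18 mm over the board; the tab is 56 mm wide (board x), 10 mm thick (board y), its top 31 mm over the board. The jaw's pressing face is 124 mm ahead of it (100 mm wide bar, top 32.5 mm over the board), the wing nut's axis 59 mm ahead. Axes as the board.
- nut_mid (a point): Point on the vertical axis of the aluminium wing nut, at mid-height of its wings. Two wings along +y and -y of this frame reach 38 mm from the axis (76 mm span); they are 8 mm thick (x) and stand from 10 mm below to 12 mm above this point; hub 24 mm across. The point is 50 mm over the board when joint wing_nut is 0 and sinks to 44 mm when screwed down.
- stud_top (a point): Top end of the upright threaded stud (10 mm across) that carries the wing nut, on the nut's axis, 70 mm over the board. Apart from it and the nut, all parts of the jaw are lower than 33 mm over the board.
- wing_nut (a joint): Turn of the wing nut in rad, growing as it is turned clockwise seen from above: 0 loosest, 9.42 screwed fully down (hard stop, its washer on the collar). Starts at 0.3 to 2.8, so 1 to 1.5 turns are needed. It turns easily (about 0.03 N m, 1 to 2 N on a wing) and stays where it is left. At 9.42 the wings lie along the jaw's sliding direction.
- matchbox: Bystander: small matchbox 38x56x16 mm lying loose on the board, on the robot's side. Origin: centre of underside.
- candle: Bystander: tea light 38 mm across, 15 mm high, loose on the far side of the board. Origin: centre of underside.
- egg_timer: Bystander: round kitchen timer 62 mm across, 60 mm high, on the worktop to the right of the board. Origin: centre of underside.
- scoop: Bystander: coffee scoop 45x149x23 mm, lying on the worktop to the right of the board. Origin: centre of its underside.
Not all that is in view belongs to the job. There is more than one size of the tin; the job needs the larger.

How it is judged (in metres and radians):
On the way, in this order (a step that is already met when the one before it is completed fails the run):
1. the jaw has been pushed home: the tin is snug between jaw and end stop (y of tin in the frame of stop_face between -0.0462 and -0.038 m and value of joint jaw above 0.0665 m and angle between tin's own z axis and vertical below 0.08 rad), for 0.2 s.
2. the wing nut is screwed fully down with the tin still snug (all of step 1 and value of joint wing_nut above 9.2 rad), for 0.2 s.
At the end, for the whole second after the job is handed in: The tin stands upright (within 0.08 rad) and at rest with its side within 3 mm of the end stop, the jaw within 3.5 mm of snug against it (joint jaw above 0.0665), and the wing nut is screwed down to within about 0.2 rad of its stop (joint above 9.2) (all of step 2 and linear speed of tin below 0.01 m/s); the robot touches nothing.
It fails at once if the wing nut is pinched or straddled between the fingers instead of stroked (the grasp point between the pads lies in the plane of its wings while the fingers touch it) (contact force between the fingers and wing_nut above 0.5 N and x of the grasp point in the frame of nut_mid between -0.005 and 0.005 m and z of the grasp point in the frame of nut_mid below 0.02 m).
It fails at once if the jaw is pinched between the fingers at its tab or bar ((contact force between the fingers and jaw above 0.5 N and y of the grasp point in the frame of push_tab between 0.001 and 0.009 m and z of the grasp point in the frame of push_tab below 0.024 m) or (contact force between the fingers and jaw above 0.5 N and y of the grasp point in the frame of push_tab between 0.112 and 0.122 m and z of the grasp point in the frame of push_tab below 0.024 m)).
It fails at once if the tin is lifted or tipped (height (world z) of tin above 0.03 m or angle between tin's own z axis and vertical above 0.25 rad).
It fails at once if the matchbox, tea light, timer or scoop is displaced by more than 20 mm or lifted (distance of any of matchbox, candle, egg_timer, scoop from where it was at the start of the episode above 0.02 m).
It also fails if it takes over 58 s, if anything falls off the work surface, if the arm or the gripper's body presses on something with over 40 N, if the wrist force passes 120 N, or if a joint passes its speed limit or range.

## Working session

There is one attempt and no reset: what is moved stays moved. The work goes in short steps, Python scripts to look and compute and a tool call to move; the robot and the scene stay as the last step left them, time stands still between calls to the robot, and variables do not carry over. Pictures are saved under pics/ and viewed, at most 10 in all, crops included, and the job is handed in when it is done.

Besides the shell and the picture viewer there is one more tool, called after "Call:" as name(argument=value, ...), one argument or row to a line, values as JSON. step_arm: Moves the arm, as the interface text tells. Its arguments: {"type":"object","properties":{"deltas":{"type":"array"},"newtons":{"type":"number"}},"required":["deltas"]}

```bash
ls; mkdir -p pics; cat > h.py <<'E'
import numpy as np, cv2
from cell import ctrl
def ray(c,uv):
    K=np.array(c["camera_matrix"],float);d=np.array(c["distortion"],float)
    p=cv2.undistortPoints(np.array(uv,float).reshape(-1,1,2),K,d).reshape(-1,2)
    v=np.c_[p[:,0],-p[:,1],-np.ones(len(p))]@np.array(c["rotation"]).T
    return np.array(c["eye"]),v
def atz(c,uv,z):
    e,v=ray(c,uv); return e+v*((z-e[2])/v[:,2])[:,None]
def proj(c,P):
    K=np.array(c["camera_matrix"],float);d=np.array(c["distortion"],float)
    q=(np.atleast_2d(P)-np.array(c["eye"]))@np.array(c["rotation"])
    q=q*[1,-1,-1]
    return cv2.projectPoints(q,np.zeros(3),np.zeros(3),K,d)[0].reshape(-1,2)
E
python3 - <<'E'
from h import *
s=ctrl.get_state();print(s["time"],s["ee_pos"],np.round(s["ee_rot"],3),s["force"])
for n in("top","side"):
    c=ctrl.capture(n);cv2.imwrite(f"pics/{n}0.png",c["img"]);print(n,np.round(c["eye"]))
    for q in("clamp_board","tin","push_tab","wing_nut","matchbox","candle","egg_timer","scoop"):
        print(q,[(np.round(b["bbox"]).tolist(),round(b["conf"],2)) for b in ctrl.boxes_of(n,q)[:3]])
E
```

```text
pics
0.0 [173.6956319  599.83319668 221.80774152] [[-0.961  0.278 -0.   ]
 [ 0.278  0.961 -0.002]
 [-0.    -0.002 -1.   ]] [ 0.77818092  0.13498056 -0.0597318 ]
top [ 343.  -97. 1199.]
clamp_board [([158.0, 204.0, 315.0, 313.0], 0.68)]
tin [([185.0, 149.0, 214.0, 177.0], 0.74), ([196.0, 241.0, 231.0, 276.0], 0.62)]
push_tab [([247.0, 240.0, 300.0, 277.0], 0.64), ([175.0, 232.0, 192.0, 278.0], 0.64)]
wing_nut []
matchbox [([226.0, 289.0, 254.0, 308.0], 0.74)]
candle [([245.0, 207.0, 260.0, 225.0], 0.61)]
egg_timer [([357.0, 164.0, 383.0, 190.0], 0.94)]
scoop [([359.0, 267.0, 424.0, 286.0], 0.57)]
side [ 333. -940.  856.]
clamp_board [([188.0, 166.0, 288.0, 261.0], 0.57)]
tin [([300.0, 166.0, 324.0, 184.0], 0.92), ([217.0, 172.0, 249.0, 200.0], 0.81)]
push_tab [([216.0, 206.0, 254.0, 244.0], 0.67)]
wing_nut [([226.0, 211.0, 250.0, 227.0], 0.58)]
matchbox []
candle [([266.0, 201.0, 278.0, 210.0], 0.49)]
egg_timer [([328.0, 270.0, 357.0, 303.0], 0.7)]
scoop [([227.0, 300.0, 253.0, 352.0], 0.94)]
```

```bash
python3 - <<'E'
import cv2
a=cv2.imread("pics/top0.png")[190:320,145:325];b=cv2.imread("pics/side0.png")[150:270,170:350]
cv2.imwrite("pics/c0.png",cv2.resize(a,None,fx=4.4,fy=4.4,interpolation=cv2.INTER_CUBIC));cv2.imwrite("pics/c1.png",cv2.resize(b,None,fx=4.4,fy=4.4,interpolation=cv2.INTER_CUBIC))
E
```

```text
(no output)
```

View pics/c0.png

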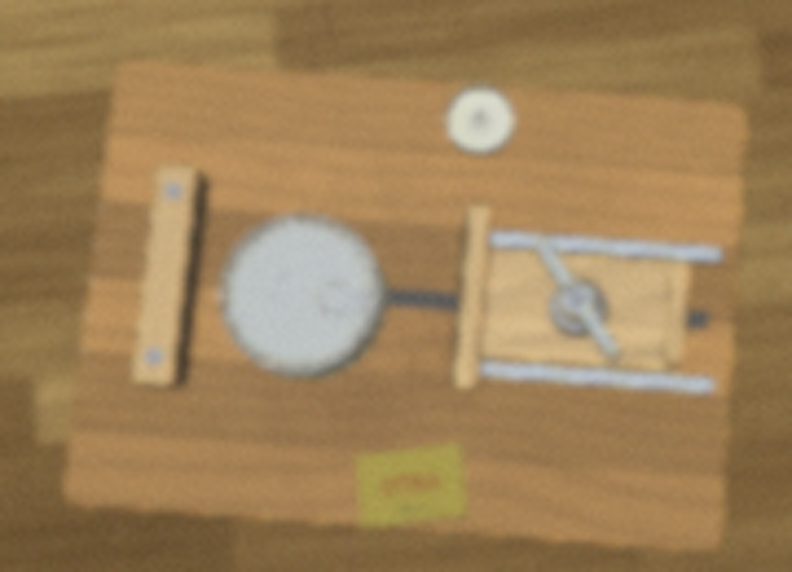

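View pics/c1.png

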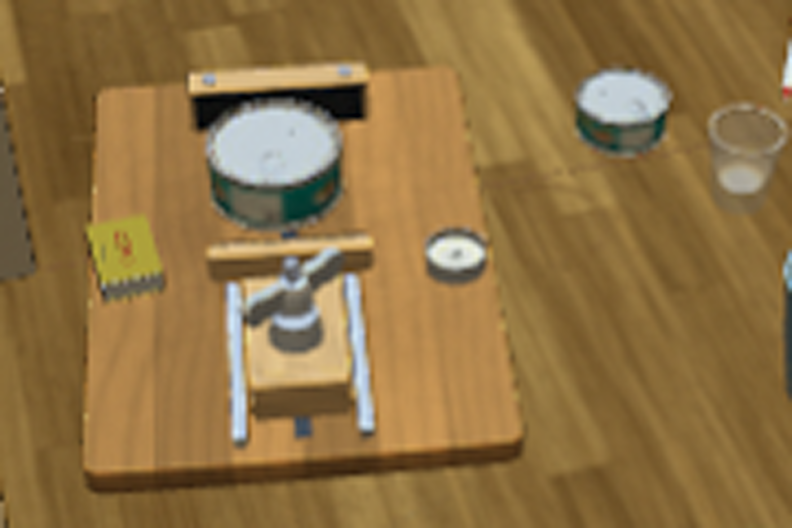

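Top crop: the board lies with its +y to the left (world +y). The stop is at crop (170,275), the big tin at (303,296), the jaw bar at (473,297), the nut at (575,305) with its wings running from (543,243) to (615,352), and the tab's rear edge at x≈687. The side crop agrees, and shows the small decoy tin off the board.

```bash
python3 - <<'E'
from h import *
from scipy.optimize import least_squares
c=ctrl.capture("top")
F=lambda L:[(145+(x+.5)/4.4-.5,190+(y+.5)/4.4-.5) for x,y in L]
B=atz(c,F([(118,62),(745,105),(720,548),(65,503)]),22)[:,:2]
print("board",B.round(1))
m=np.array([[125,180],[125,-180],[-125,-180],[-125,180]])
f=lambda p:((np.c_[np.cos(p[2])*m[:,0]-np.sin(p[2])*m[:,1],np.sin(p[2])*m[:,0]+np.cos(p[2])*m[:,1]]+p[:2])-B).ravel()
r=least_squares(f,[*B.mean(0),0]);p=r.x;print("pose",p, "res",r.fun.round(1))
R=np.array([[np.cos(p[2]),-np.sin(p[2])],[np.sin(p[2]),np.cos(p[2])]])
for n,L,z in[("tin",[(303,296)],62),("stopedge",[(203,175),(183,385)],58),("barfront",[(470,207),(457,387)],54.5),("barback",[(490,208),(476,387)],54.5),("tabrear",[(690,263),(683,368)],53),("stud",[(575,297)],92),("wings",[(543,243),(615,352)],82),("match",[(411,485)],38),("candle",[(481,119)],37)]:
    w=atz(c,F(L),z)[:,:2];print(n,w.round(1).tolist(),"board",((w-p[:2])@R).round(1).tolist())
c=ctrl.capture("side")
F=lambda L:[(170+(x+.5)/4.4-.5,150+(y+.5)/4.4-.5) for x,y in L]
for n,L,z in[("tin",[(276,143)],62),("stud",[(291,262)],92),("wings",[(335,257),(250,308)],78),("bar top rear",[(208,265),(374,250)],54.5),("tab top rear",[(248,388),(355,386)],53)]:
    w=atz(c,F(L),z)[:,:2];print(n,w.round(1).tolist(),"board",((w-p[:2])@R).round(1).tolist())
print(ctrl.get_state()["time"])
E
```

```text
board [[ 649.8  144.5]
 [ 588.3 -207.7]
 [ 346.2 -165.3]
 [ 406.3  186.2]]
pose [ 4.97666517e+02 -1.05876943e+01 -1.71264864e-01] res [ 1.7  1.   1.8 -1.6 -2.4 -1.4 -1.2  1.9]
tin [[500.1, 44.4]] board [[-7.0, 54.6]]
stopedge [[572.3, 94.4], [459.7, 112.0]] board [[55.6, 116.2], [-58.3, 114.4]]
barfront [[540.4, -48.8], [443.9, -33.1]] board [[48.6, -30.4], [-49.1, -31.4]]
barback [[538.7, -59.6], [442.9, -43.2]] board [[48.8, -41.3], [-48.4, -41.5]]
tabrear [[497.8, -164.8], [441.8, -154.6]] board [[26.4, -151.9], [-30.5, -151.5]]
stud [[480.9, -100.7]] board [[-1.2, -91.6]]
wings [[512.4, -86.7], [451.2, -118.7]] board [[27.5, -72.5], [-27.3, -114.4]]
match [[395.8, -3.0]] board [[-101.6, -9.9]]
candle [[592.3, -58.6]] board [[101.5, -31.2]]
tin [[504.0, 43.4]] board [[-3.0, 54.3]]
stud [[482.2, -102.2]] board [[0.4, -92.9]]
wings [[510.5, -89.8], [454.0, -118.4]] board [[26.2, -75.8], [-24.6, -113.6]]
bar top rear [[441.3, -49.9], [540.0, -64.5]] board [[-48.8, -48.3], [50.9, -45.9]]
tab top rear [[443.2, -155.6], [501.2, -170.7]] board [[-28.9, -152.2], [30.8, -157.2]]
1.0
```

View pics/side0.png

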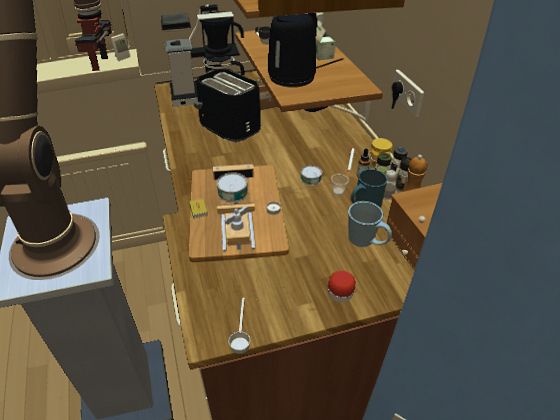

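View pics/top0.png

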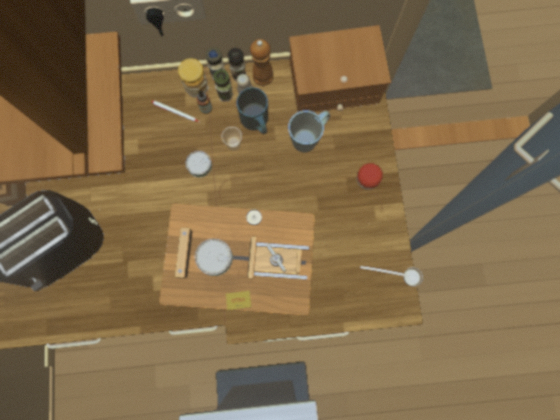

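```bash
cat >> h.py <<'E'
P0=np.array([497.7,-10.6]);A=-0.1713
RB=np.array([[np.cos(A),-np.sin(A)],[np.sin(A),np.cos(A)]])
def tool(world):
    s=ctrl.get_state();return (np.array(s["ee_rot"]).T@(np.array(world)-s["ee_pos"])/10).round(2)
def b2w(x,y,z):return np.r_[P0+RB@[x,y],z]
def here():
    s=ctrl.get_state();return ((np.array(s["ee_pos"])[:2]-P0)@RB).round(1),np.round(s["ee_pos"],1),round(np.degrees(np.arctan2(-s["ee_rot"][0][1],s["ee_rot"][1][1])),2)
E
python3 - <<'E'
from h import *
print(b2w(0,-195,180),tool([450,250,222]),tool(b2w(0,-195,180)),here())
E
```

```text
[ 464.45962414 -202.74597943  180.        ] [-36.27 -25.97   0.07] [-50.25 -69.06   4.26] (array([-423.3,  546.8]), array([173.8, 600.3, 222.7]), np.float64(-16.14))
```

The tall obstacle is the toaster, beyond the board at +y. I'll go round it high and on the robot's side, and line the tool up with the board on the way.

```bash
python3 - <<'E'
from h import *
for w in ([270,400,300],[330,200,300],[400,0,260],b2w(0,-195,200)):print(tool(w))
E
```

```text
[-14.81 -16.57  -7.73]
[-26.14 -34.11  -7.73]
[-38.42 -51.38  -3.73]
[-50.25 -69.06   2.26]
```

Call:
step_arm(
  deltas=[
    {"linear": [-4, -4, -4], "delta_rot": [0, 0, -3], "grip": 0},
    {"linear": [-8, -9, -7], "delta_rot": [0, 0, -6.3], "grip": 0},
    {"linear": [-12, -13, -8], "delta_rot": [0, 0, -6.3], "grip": 0},
    {"linear": [-15, -17, -8], "delta_rot": [0, 0, -6.3], "grip": 0},
    {"linear": [-18, -22, -8], "delta_rot": [0, 0, -6.3], "grip": 0},
    {"linear": [-21, -27, -8], "delta_rot": [0, 0, -6.3], "grip": 0},
    {"linear": [-24, -31, -8], "delta_rot": [0, 0, -6.3], "grip": 0},
    {"linear": [-27, -36, -8], "delta_rot": [0, 0, -6.3], "grip": 0},
    {"linear": [-30.5, -41, -7], "delta_rot": [0, 0, -6.3], "grip": 0},
    {"linear": [-34, -46, -6], "delta_rot": [0, 0, -6.3], "grip": 0},
    {"linear": [-38, -51, -4], "delta_rot": [0, 0, -6.3], "grip": 0},
    {"linear": [-41, -56, -3], "delta_rot": [0, 0, -6.3], "grip": 0},
  ],
  newtons=30,
)

```text
time: 2.5
ee_pos: [412.1, -52.2, 252.7]
ee_rot: [[-0.985, 0.17, 0.001], [0.17, 0.985, 0.0], [-0.001, 0.001, -1.0]]
force: [1.0, 1.1, -0.7]
grip_width: 0.5
grip_force: 0.0
```

```bash
python3 - <<'E'
from h import *
print(here(),tool(b2w(0,-195,110)),ctrl.get_state()["q"])
E
```

```text
(array([-77.3, -55.6]), array([412.1, -52.2, 252.7]), np.float64(-9.81)) [ -7.71 -13.95  14.27] [-0.6376018  -0.02023525  0.65225758  2.05826314  0.01326987  1.0981487
  1.40817008]
```

Call:
step_arm(
  deltas=[
    {"linear": [-3, -5, 0], "delta_rot": [0, 0, 0], "grip": 0},
    {"linear": [-6, -10, 4], "delta_rot": [0, 0, 0], "grip": 0},
    {"linear": [-7.7, -14, 8], "delta_rot": [0, 0, 0], "grip": 0},
    {"linear": [-7.7, -14, 12], "delta_rot": [0, 0, 0], "grip": 0},
    {"linear": [-7.7, -14, 14.2], "delta_rot": [0, 0, 0], "grip": 0},
    {"linear": [-7.7, -14, 14.2], "delta_rot": [0, 0, 0], "grip": 0},
  ],
)

```text
time: 3.25
ee_pos: [462.5, -201.5, 109.6]
ee_rot: [[-0.985, 0.172, -0.003], [0.172, 0.985, 0.0], [0.003, -0.0, -1.0]]
force: [0.0, 0.2, 0.6]
grip_width: 0.4
grip_force: 0.0
```

```bash
python3 - <<'E'
from h import *
print(here())
c=ctrl.capture("wrist");cv2.imwrite("pics/w1.png",c["img"])
for n,w in(("tab",b2w(0,-152,53)),("tabL",b2w(-28,-152,53)),("tabR",b2w(28,-152,53)),("stud",b2w(0,-92.5,92))):print(n,proj(c,w).round())
E
```

```text
(array([  -2.2, -194.1]), array([ 462.5, -201.5,  109.6]), np.float64(-9.88))
tab [[343. 237.]]
tabL [[345. 194.]]
tabR [[341. 277.]]
stud [[463. 259.]]
```

View pics/w1.png

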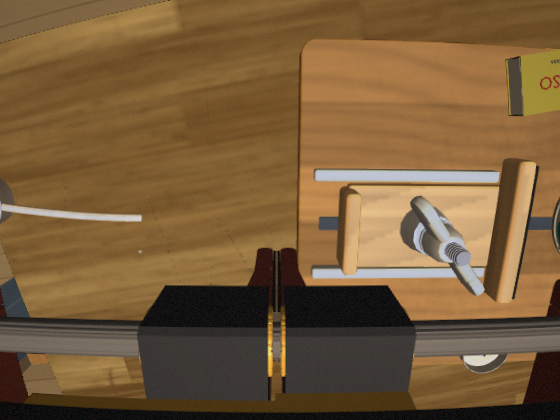

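The tab's rear edge (u≈344, v 193–274) and the stud (462,257) sit where I predicted, so the estimate holds. I'll descend behind the tab and push.

Call:
step_arm(
  deltas=[
    {"linear": [-0.1, 0, 4], "delta_rot": [0, 0, 0], "grip": 0},
    {"linear": [-0.1, 0, 7.1], "delta_rot": [0, 0, 0], "grip": 0},
    {"linear": [-0.1, 0.8, 7.1], "delta_rot": [0, 0, 0], "grip": 0},
    {"linear": [-0.1, 1.6, 7.1], "delta_rot": [0, 0, 0], "grip": 0},
    {"linear": [-0.1, 2.2, 7.1], "delta_rot": [0, 0, 0], "grip": 0},
    {"linear": [-0.1, 2.8, 7.1], "delta_rot": [0, 0, 0], "grip": 0},
    {"linear": [-0.1, 3.4, 7.1], "delta_rot": [0, 0, 0], "grip": 0},
    {"linear": [-0.1, 4.0, 7.1], "delta_rot": [0, 0, 0], "grip": 0},
  ],
)

```text
time: 4.3
ee_pos: [471.4, -163.7, 40.3]
ee_rot: [[-0.985, 0.172, 0.001], [0.172, 0.985, -0.002], [-0.001, -0.002, -1.0]]
force: [-1.5, -6.0, 2.8]
grip_width: 0.4
grip_force: 3.2
```

```bash
python3 - <<'E'
from h import *
print(here(),ctrl.get_state()["force"])
E
```

```text
(array([   0.2, -155.3]), array([ 471.4, -163.7,   40.3]), np.float64(-9.91)) [-1.47640105 -6.03746666  2.80307915]
```

Call:
step_arm(
  deltas=[
    {"linear": [0.1, 0.6, 0.2], "delta_rot": [0, 0, 0], "grip": 0},
    {"linear": [0.1, 1.2, 0.2], "delta_rot": [0, 0, 0], "grip": 0},
    {"linear": [0.1, 1.8, 0.2], "delta_rot": [0, 0, 0], "grip": 0},
    {"linear": [0.1, 2.4, 0.2], "delta_rot": [0, 0, 0], "grip": 0},
    {"linear": [0.1, 3.0, 0.2], "delta_rot": [0, 0, 0], "grip": 0},
    {"linear": [0.1, 3.5, 0.2], "delta_rot": [0, 0, 0], "grip": 0},
    {"linear": [0.1, 4.0, 0.2], "delta_rot": [0, 0, 0], "grip": 0},
    {"linear": [0.1, 4.4, 0.2], "delta_rot": [0, 0, 0], "grip": 0},
  ],
)

```text
time: 5.3
ee_pos: [478.5, -121.1, 38.4]
ee_rot: [[-0.985, 0.173, 0.002], [0.173, 0.985, -0.003], [-0.002, -0.003, -1.0]]
force: [-0.6, -8.4, 2.7]
grip_width: 0.6
grip_force: 3.8
```

```bash
python3 - <<'E'
from h import *
print(here())
c=ctrl.capture("wrist");cv2.imwrite("pics/w2.png",c["img"])
c=ctrl.capture("top")
a=c["img"][190:320,145:325];cv2.imwrite("pics/t2.png",cv2.resize(a,None,fx=4.4,fy=4.4,interpolation=cv2.INTER_CUBIC))
E
```

```text
(array([-1.000e-01, -1.121e+02]), array([ 478.5, -121.1,   38.4]), np.float64(-9.96))
```

View pics/w2.png

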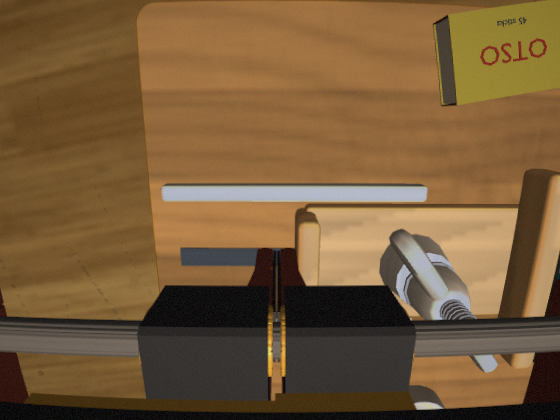

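The finger is at the tab and the jaw is moving with the tin (8 N). Now I'll creep towards snug.

Call:
step_arm(
  deltas=[
    {"linear": [0, 0.2, 0], "delta_rot": [0, 0, 0], "grip": 0},
    {"linear": [0, 0.4, 0], "delta_rot": [0, 0, 0], "grip": 0},
    {"linear": [0, 0.6, 0], "delta_rot": [0, 0, 0], "grip": 0},
  ],
)

```text
time: 5.78
ee_pos: [479.5, -115.3, 38.4]
ee_rot: [[-0.985, 0.173, 0.002], [0.173, 0.985, -0.003], [-0.002, -0.003, -1.0]]
force: [-0.6, -7.3, 2.2]
grip_width: 0.1
grip_force: 3.7
```

Call:
step_arm(
  deltas=[
    {"linear": [0, 0.15, 0], "delta_rot": [0, 0, 0], "grip": 0},
    {"linear": [0, 0.3, 0], "delta_rot": [0, 0, 0], "grip": 0},
  ],
)

```text
time: 6.02
ee_pos: [480.0, -112.3, 38.4]
ee_rot: [[-0.985, 0.173, 0.002], [0.173, 0.985, -0.003], [-0.002, -0.003, -1.0]]
force: [-1.1, -8.0, 2.6]
grip_width: 0.0
grip_force: 3.7
```

```bash
python3 - <<'E'
from h import *
print(here(),ctrl.get_state()["force"])
E
```

```text
(array([-1.000e-01, -1.033e+02]), array([ 480. , -112.3,   38.4]), np.float64(-9.96)) [-1.13569904 -7.95714844  2.57546752]
```

Call:
step_arm(
  deltas=[
    {"linear": [0, 0.15, 0], "delta_rot": [0, 0, 0], "grip": 0},
    {"linear": [0, 0.3, 0], "delta_rot": [0, 0, 0], "grip": 0},
  ],
)

```text
time: 6.28
ee_pos: [480.5, -109.4, 38.4]
ee_rot: [[-0.985, 0.173, 0.002], [0.173, 0.985, -0.003], [-0.002, -0.003, -1.0]]
force: [-0.3, -7.4, 2.9]
grip_width: 0.7
grip_force: 3.7
```

Call:
step_arm(
  deltas=[
    {"linear": [0, 0.15, 0], "delta_rot": [0, 0, 0], "grip": 0},
    {"linear": [0, 0.3, 0], "delta_rot": [0, 0, 0], "grip": 0},
  ],
)

```text
time: 6.52
ee_pos: [480.6, -108.8, 38.4]
ee_rot: [[-0.985, 0.174, 0.002], [0.174, 0.985, -0.006], [-0.003, -0.006, -1.0]]
force: [-1.8, -18.2, 2.7]
grip_width: 0.6
grip_force: 8.7
```

```bash
python3 - <<'E'
from h import *
print(here(),ctrl.get_state()["force"])
c=ctrl.capture("top")
a=c["img"][190:320,145:325];cv2.imwrite("pics/t3.png",cv2.resize(a,None,fx=4.4,fy=4.4,interpolation=cv2.INTER_CUBIC))
E
```

```text
(array([ -0.1, -99.6]), array([ 480.6, -108.8,   38.4]), np.float64(-10.05)) [ -1.77522719 -18.20411386   2.68609892]
```

View pics/t3.png

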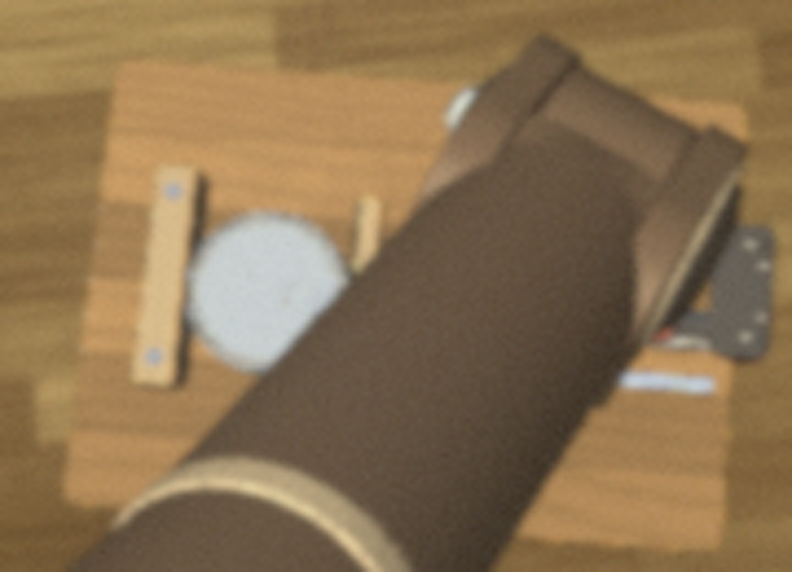

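The force jumped to 18 N and the tin touches the stop at crop x≈190, with the bar at (362,235) about 59 mm on. So the jaw is snug. I'll back off, rise and look at the nut.

Call:
step_arm(
  deltas=[
    {"linear": [0, -0.5, 0], "delta_rot": [0, 0, 0], "grip": 0},
    {"linear": [0, -2, -0.2], "delta_rot": [0, 0, 0], "grip": 0},
    {"linear": [0, -3, -4], "delta_rot": [0, 0, 0], "grip": 0},
    {"linear": [0, -3, -7], "delta_rot": [0, 0, 0], "grip": 0},
    {"linear": [0, -3, -7], "delta_rot": [0, 0, 0], "grip": 0},
  ],
)

```text
time: 7.2
ee_pos: [476.5, -134.3, 109.6]
ee_rot: [[-0.985, 0.171, 0.004], [0.171, 0.985, 0.0], [-0.004, 0.001, -1.0]]
force: [0.1, -0.0, -0.6]
grip_width: 0.1
grip_force: 0.0
```

```bash
python3 - <<'E'
from h import *
print(here(),ctrl.get_state()["force"])
c=ctrl.capture("wrist");cv2.imwrite("pics/w3.png",c["img"])
t=np.radians(52)
for n,w in(("tabL",b2w(-28,-93,53)),("tabR",b2w(28,-93,53)),("stud",b2w(0,-34,92)),("wing1",b2w(38*np.sin(t),-34+38*np.cos(t),83)),("wing2",b2w(-38*np.sin(t),-34-38*np.cos(t),83)),("barL",b2w(-50,31,54.5))):print(n,proj(c,w).round())
E
```

```text
(array([   0.2, -125.5]), array([ 476.5, -134.3,  109.6]), np.float64(-9.86)) [ 0.13303428 -0.04326693 -0.56473969]
tabL [[330. 190.]]
tabR [[326. 273.]]
stud [[446. 255.]]
wing1 [[470. 296.]]
wing2 [[403. 197.]]
barL [[527. 157.]]
```

View pics/w3.png

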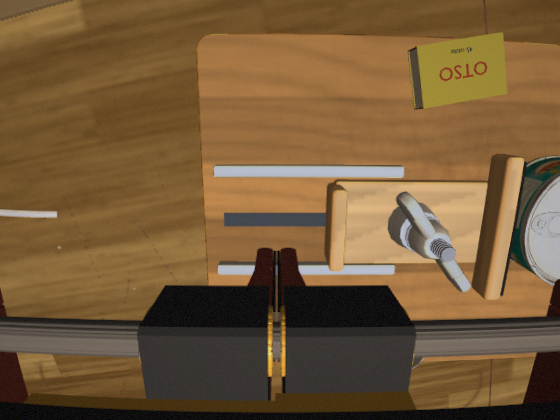

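```bash
cat > orb.py <<'E'
from h import *
import sys
a,b,n,z=map(float,sys.argv[1:5])
for t in np.linspace(a,b,int(n)):
    r=np.radians(t);print(int(round(t)),tool(b2w(-0.5+34*np.sin(r),-33+34*np.cos(r),z)).round(1).tolist())
E
python3 - <<'E'
from h import *
print(tool(b2w(-3,-90,90)),tool(b2w(-3,-78,64)))
E
python3 orb.py 185 281 9 64
```

```text
[0.24 3.5  1.85] [0.25 4.7  4.45]
185 [0.3, 5.8, 4.4]
197 [1.0, 6.0, 4.4]
209 [1.6, 6.2, 4.4]
221 [2.2, 6.6, 4.4]
233 [2.7, 7.2, 4.4]
245 [3.1, 7.8, 4.4]
257 [3.3, 8.4, 4.4]
269 [3.4, 9.1, 4.4]
281 [3.3, 9.8, 4.4]
```

Call:
step_arm(
  deltas=[
    {"linear": [0.2, 3.5, 1.8], "delta_rot": [0, 0, 0], "grip": 0},
    {"linear": [0.3, 4.7, 4.4], "delta_rot": [0, 0, 0], "grip": 0},
    {"linear": [0.3, 5.8, 4.5], "delta_rot": [0, 0, 0], "grip": 0},
    {"linear": [1.0, 6.0, 4.5], "delta_rot": [0, 0, 0], "grip": 0},
    {"linear": [1.6, 6.2, 4.5], "delta_rot": [0, 0, 0], "grip": 0},
    {"linear": [2.2, 6.6, 4.5], "delta_rot": [0, 0, 0], "grip": 0},
    {"linear": [2.7, 7.2, 4.5], "delta_rot": [0, 0, 0], "grip": 0},
    {"linear": [3.1, 7.8, 4.5], "delta_rot": [0, 0, 0], "grip": 0},
    {"linear": [3.3, 8.4, 4.5], "delta_rot": [0, 0, 0], "grip": 0},
    {"linear": [3.4, 9.1, 4.5], "delta_rot": [0, 0, 0], "grip": 0},
  ],
)

```text
time: 8.5
ee_pos: [457.4, -37.7, 62.9]
ee_rot: [[-0.985, 0.171, 0.0], [0.171, 0.985, -0.0], [-0.0, -0.0, -1.0]]
force: [0.4, -1.0, 0.6]
grip_width: 0.6
grip_force: 0.6
```

```bash
python3 - <<'E'
from h import *
print(here(),ctrl.get_state()["force"])
c=ctrl.capture("wrist");cv2.imwrite("pics/w4.png",c["img"])
E
python3 orb.py 281 413 12 64
```

```text
(array([-35.1, -33.6]), array([457.4, -37.7,  62.9]), np.float64(-9.85)) [ 0.36357815 -0.97806761  0.5624019 ]
281 [-0.1, 0.6, -0.1]
293 [-0.3, 1.3, -0.1]
305 [-0.7, 1.9, -0.1]
317 [-1.2, 2.4, -0.1]
329 [-1.7, 2.9, -0.1]
341 [-2.4, 3.2, -0.1]
353 [-3.1, 3.3, -0.1]
365 [-3.8, 3.4, -0.1]
377 [-4.5, 3.2, -0.1]
389 [-5.1, 2.9, -0.1]
401 [-5.7, 2.5, -0.1]
413 [-6.2, 2.0, -0.1]
```

View pics/w4.png

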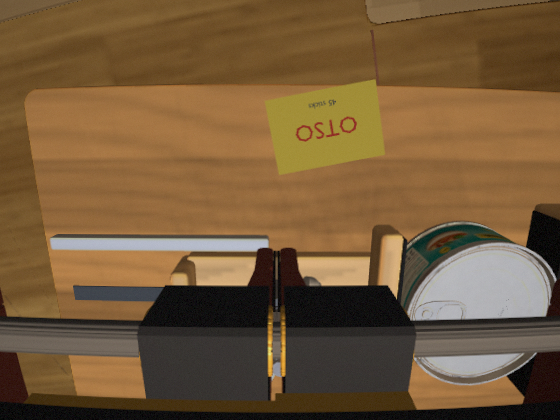

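The wing tip at (312,285) is just ahead of the finger with a 1 N reaction, so it is being carried round. The tin and jaw haven't moved. I'll carry on.

Call:
step_arm(
  deltas=[
    {"linear": [-0.1, 0.6, 0], "delta_rot": [0, 0, 0], "grip": 0},
    {"linear": [-0.3, 1.3, 0], "delta_rot": [0, 0, 0], "grip": 0},
    {"linear": [-0.7, 1.9, 0], "delta_rot": [0, 0, 0], "grip": 0},
    {"linear": [-1.2, 2.4, 0], "delta_rot": [0, 0, 0], "grip": 0},
    {"linear": [-1.7, 2.9, 0], "delta_rot": [0, 0, 0], "grip": 0},
    {"linear": [-2.4, 3.2, 0], "delta_rot": [0, 0, 0], "grip": 0},
    {"linear": [-3.1, 3.3, 0], "delta_rot": [0, 0, 0], "grip": 0},
    {"linear": [-3.8, 3.4, 0], "delta_rot": [0, 0, 0], "grip": 0},
    {"linear": [-4.5, 3.2, 0], "delta_rot": [0, 0, 0], "grip": 0},
    {"linear": [-5.1, 2.9, 0], "delta_rot": [0, 0, 0], "grip": 0},
    {"linear": [-5.7, 2.5, 0], "delta_rot": [0, 0, 0], "grip": 0},
    {"linear": [-6.2, 2.0, 0], "delta_rot": [0, 0, 0], "grip": 0},
  ],
)

```text
time: 10.05
ee_pos: [522.5, -29.5, 62.9]
ee_rot: [[-0.985, 0.171, 0.0], [0.171, 0.985, -0.0], [-0.0, 0.0, -1.0]]
force: [-0.8, 1.6, -0.3]
grip_width: 0.6
grip_force: 0.4
```

```bash
python3 - <<'E'
from h import *
print(here(),ctrl.get_state()["force"])
E
python3 orb.py 425 557 12 63
```

```text
(array([ 27.6, -14.4]), array([522.5, -29.5,  62.9]), np.float64(-9.85)) [-0.7702917   1.59370388 -0.30873473]
425 [-0.3, -0.4, -0.0]
437 [-0.5, -1.1, -0.0]
449 [-0.6, -1.8, -0.0]
461 [-0.5, -2.5, -0.0]
473 [-0.3, -3.2, -0.0]
485 [0.0, -3.8, -0.0]
497 [0.5, -4.4, -0.0]
509 [1.1, -4.8, -0.0]
521 [1.7, -5.1, -0.0]
533 [2.4, -5.2, -0.0]
545 [3.1, -5.2, -0.0]
557 [3.8, -5.1, -0.0]
```

Call:
step_arm(
  deltas=[
    {"linear": [-0.3, -0.4, 0], "delta_rot": [0, 0, 0], "grip": 0},
    {"linear": [-0.5, -1.1, 0], "delta_rot": [0, 0, 0], "grip": 0},
    {"linear": [-0.6, -1.8, 0], "delta_rot": [0, 0, 0], "grip": 0},
    {"linear": [-0.5, -2.5, 0], "delta_rot": [0, 0, 0], "grip": 0},
    {"linear": [-0.3, -3.2, 0], "delta_rot": [0, 0, 0], "grip": 0},
    {"linear": [0, -3.8, 0], "delta_rot": [0, 0, 0], "grip": 0},
    {"linear": [0.5, -4.4, 0], "delta_rot": [0, 0, 0], "grip": 0},
    {"linear": [1.1, -4.8, 0], "delta_rot": [0, 0, 0], "grip": 0},
    {"linear": [1.7, -5.1, 0], "delta_rot": [0, 0, 0], "grip": 0},
    {"linear": [2.4, -5.2, 0], "delta_rot": [0, 0, 0], "grip": 0},
    {"linear": [3.1, -5.2, 0], "delta_rot": [0, 0, 0], "grip": 0},
    {"linear": [3.8, -5.1, 0], "delta_rot": [0, 0, 0], "grip": 0},
  ],
)

```text
time: 11.55
ee_pos: [475.2, -72.7, 62.8]
ee_rot: [[-0.985, 0.171, -0.0], [0.171, 0.985, -0.0], [0.0, -0.0, -1.0]]
force: [0.9, -0.4, -0.8]
grip_width: 0.3
grip_force: 0.5
```

```bash
python3 - <<'E'
from h import *
print(here(),ctrl.get_state()["force"])
E
python3 orb.py 569 689 11 62
```

```text
(array([-11.6, -65. ]), array([475.2, -72.7,  62.8]), np.float64(-9.84)) [ 0.85049649 -0.4368255  -0.75421463]
569 [0.5, 0.2, 0.1]
581 [1.1, 0.6, 0.1]
593 [1.6, 1.2, 0.1]
605 [2.0, 1.8, 0.1]
617 [2.2, 2.4, 0.1]
629 [2.3, 3.1, 0.1]
641 [2.2, 3.8, 0.1]
653 [2.0, 4.5, 0.1]
665 [1.7, 5.2, 0.1]
677 [1.2, 5.7, 0.1]
689 [0.6, 6.1, 0.1]
```

Call:
step_arm(
  deltas=[
    {"linear": [0.5, 0.2, 0.1], "delta_rot": [0, 0, 0], "grip": 0},
    {"linear": [1.1, 0.6, 0.1], "delta_rot": [0, 0, 0], "grip": 0},
    {"linear": [1.6, 1.2, 0.1], "delta_rot": [0, 0, 0], "grip": 0},
    {"linear": [2.0, 1.8, 0.1], "delta_rot": [0, 0, 0], "grip": 0},
    {"linear": [2.2, 2.4, 0.1], "delta_rot": [0, 0, 0], "grip": 0},
    {"linear": [2.3, 3.1, 0.1], "delta_rot": [0, 0, 0], "grip": 0},
    {"linear": [2.2, 3.8, 0.1], "delta_rot": [0, 0, 0], "grip": 0},
    {"linear": [2.0, 4.5, 0.1], "delta_rot": [0, 0, 0], "grip": 0},
    {"linear": [1.7, 5.2, 0.1], "delta_rot": [0, 0, 0], "grip": 0},
    {"linear": [1.2, 5.7, 0.1], "delta_rot": [0, 0, 0], "grip": 0},
    {"linear": [0.8, 6.0, 0.1], "delta_rot": [0, 0, 0], "grip": 0},
  ],
)

```text
time: 12.92
ee_pos: [478.5, -11.8, 61.8]
ee_rot: [[-0.985, 0.17, -0.0], [0.17, 0.985, 0.0], [0.0, 0.0, -1.0]]
force: [-0.7, -1.1, -0.8]
grip_width: 0.4
grip_force: 0.4
```

```bash
python3 - <<'E'
from h import *
print(here(),ctrl.get_state()["force"])
E
python3 orb.py 690 710 6 62
```

```text
(array([-18.7,  -4.5]), array([478.5, -11.8,  61.8]), np.float64(-9.81)) [-0.6798496  -1.09162215 -0.80185871]
690 [-0.1, 0.1, -0.0]
694 [-0.3, 0.2, -0.0]
698 [-0.6, 0.3, -0.0]
702 [-0.8, 0.4, -0.0]
706 [-1.0, 0.4, -0.0]
710 [-1.2, 0.5, -0.0]
```

Call:
step_arm(
  deltas=[
    {"linear": [-0.2, 0.1, 0], "delta_rot": [0, 0, 0], "grip": 0},
    {"linear": [-0.4, 0.2, 0], "delta_rot": [0, 0, 0], "grip": 0},
  ],
)

```text
time: 13.18
ee_pos: [482.4, -11.1, 61.8]
ee_rot: [[-0.985, 0.171, -0.0], [0.171, 0.985, -0.0], [0.0, -0.0, -1.0]]
force: [-2.2, -0.6, 0.4]
grip_width: 0.1
grip_force: 1.2
```

Call:
step_arm(
  deltas=[
    {"linear": [-0.1, 0, 0], "delta_rot": [0, 0, 0], "grip": 0},
    {"linear": [-0.2, 0.1, 0], "delta_rot": [0, 0, 0], "grip": 0},
  ],
)

```text
time: 13.42
ee_pos: [482.7, -10.9, 61.5]
ee_rot: [[-0.985, 0.172, -0.003], [0.172, 0.985, -0.0], [0.003, -0.001, -1.0]]
force: [-7.6, -1.9, 3.0]
grip_width: 0.6
grip_force: 3.6
```

```bash
python3 - <<'E'
from h import *
print(here(),ctrl.get_state()["force"])
E
```

```text
(array([-14.7,  -2.9]), array([482.7, -10.9,  61.5]), np.float64(-9.89)) [-7.55279418 -1.88555123  2.96345178]
```

The finger met a hard stop at 7.6 N, at board x≈-14.7 as predicted. I'll back off, rise clear and check.

Call:
step_arm(
  deltas=[
    {"linear": [0, 0, 0], "delta_rot": [0, 0, 0], "grip": 0},
    {"linear": [0.8, 0, 0], "delta_rot": [0, 0, 0], "grip": 0},
    {"linear": [1.6, 0, -1], "delta_rot": [0, 0, 0], "grip": 0},
    {"linear": [2, -4, -6], "delta_rot": [0, 0, 0], "grip": 0},
    {"linear": [2, -9, -8], "delta_rot": [0, 0, 0], "grip": 0},
    {"linear": [2, -12, -8], "delta_rot": [0, 0, 0], "grip": 0},
    {"linear": [2, -12, -8], "delta_rot": [0, 0, 0], "grip": 0},
  ],
)

```text
time: 14.3
ee_pos: [444.2, -127.0, 143.0]
ee_rot: [[-0.985, 0.175, 0.002], [0.175, 0.985, 0.0], [-0.002, 0.001, -1.0]]
force: [0.5, -0.2, -0.2]
grip_width: 0.5
grip_force: 0.0
```

```bash
python3 - <<'E'
from h import *
print(here(),ctrl.get_state()["force"])
c=ctrl.capture("wrist");cv2.imwrite("pics/w5.png",c["img"])
for n,w in(("tabL",b2w(-28,-93,53)),("stud",b2w(-.5,-33,92)),("wing1",b2w(-.5,5,78)),("wing2",b2w(-.5,-71,78)),("barL",b2w(-50,31,54.5))):print(n,proj(c,w).round())
E
```

```text
(array([ -32.9, -123.8]), array([ 444.2, -127. ,  143. ]), np.float64(-10.07)) [ 0.47661712 -0.20929795 -0.19833529]
tabL [[319. 225.]]
stud [[416. 282.]]
wing1 [[461. 272.]]
wing2 [[354. 274.]]
barL [[488. 196.]]
```

View pics/w5.png

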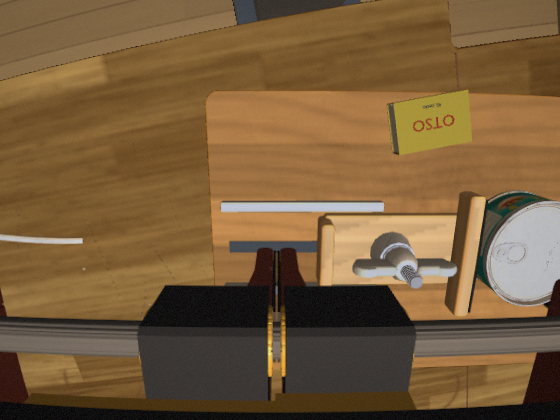

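The wings lie along the slide from (357,268) to (455,268), the bar touches the tin at about (478,255), and the robot is clear. Handing in.

```bash
python3 -c "
from cell import ctrl
print(ctrl.close_job())"
```

```text
the job is handed in; nothing more can be done
None
```

The job is handed in, though no verdict came back: the tin is snug against the end stop, the wing nut is turned down to its hard stop, the bystanders I could see looked untouched, and the arm is clear of everything.

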